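# Hang a pried-out module on a swinging hook

## Task

Swing the orange ejector lever of the card rack fully outward so that the module is pried up, lift the module out and stand it, let go, upright in the slot of the wooden holder. With your hand free, lightly touch the swinging brass hook until it hangs still by itself, then take the module again, this time by one of its ends, and hang it gently by its wire bail on the hook, level and nearly still. Leave the lever out and do not disturb the other things on the desk.

Things in the scene. Friction and masses are not known exactly. Their poses are not given: they have to be found in the camera images.
- rack: Fixed card rack, black base 190 x 60 x 14 mm, origin under its centre; slot along its x (x points about away from the robot), slot floor 14 mm above the desk. Grey cheeks either side of the slot (25 mm over both) reach the module's top edge (84 mm) from 30 to 80 mm out towards each end: fingers reach only the middle 60 mm of the module. Orange ejector lever at its +x end.
- ejector (a joint): Ejector lever's angle: 0 upright, latched, its nose over the module's top corner; grows as its top swings outward along the rack's +x; end stop 0.6 rad. Hinge 85 mm along the rack's +x, 22 mm above the desk, axis along the rack's y. Its toe lifts that end of the module about 10 mm. Needs about 1 N at the tab, stays where left.
- ejector_tab (a point): Inner (module-side) face of the ejector lever near its top, 95 mm above its hinge; the lever is 10 mm thick, 14 mm wide (26 mm at the tab) and ends 8 mm above this point. Push here along the rack's +x.
- module: Green circuit board on an aluminium plate: rigid slab 150 (x) x 10 (y) x 70 mm (z), 0.13 to 0.24 kg, mass centre mid-length. Origin: middle of its lower edge. A steel bail (5 mm wire) stands in its plane on the middle of the top edge: legs at x -17 and +17 mm, sloping in from 22 mm above the edge to a peak 31.5 (underside) to 36.5 mm above it. Starts in the rack, x along the rack's x.
- bail (a point): Underside of the bail's peak, 101.5 mm above the module's origin; the module's axes. This rests on the hook seat.
- holder: Fixed wooden holder, base 120 x 80 x 14 mm, origin under its centre. Two walls 90 mm long along its x (roughly away from the robot) form a slot 13 mm wide, open at both ends, floor 14 mm, wall tops 42 mm above the desk; flared lips up to 53 mm guide some 4 mm of sideways error. The module overhangs at both ends and may lean 0.1 rad.
- holder_slot (a point): Middle of the slot's floor, 14 mm above the desk; axes of the holder. The module's origin belongs here.
- gantry: Fixed steel stand. Origin on the desk straight below the hook's pivot (420 mm up). Foot plate 100 x 160 mm and post 150 mm along its +x from there; an arm 14 mm thick runs along its x at 437 mm height and ends 5 mm on the -x side of the pivot. The space on its -x side (towards the robot) is free.
- hook (a joint): Swing angle of the hook about the gantry's x axis, 0 hanging plumb; positive moves the hook's lower end towards the gantry's +y. Starts swinging by 0.3 to 0.45 rad, period about 0.8 s, almost no friction; left alone it does not settle. Weighs 0.12 kg.
- hook_seat (a point): Upper side of the hook's lowest bend, where the bail belongs, 177 mm below the pivot; axes of the hook (the gantry's when plumb).
- hook_tip (a point): Centre of the red ball (9 mm diameter) on the hook's tip: from the seat 25 mm towards the gantry's -y, 7 mm up (ball's top 11.5 mm above the seat). Hook of brass wire 6 mm thick in its y-z plane, open at -y, shank on the +y side (centre line 13.5 mm from the seat, coming back over the seat at the pivot); lowest side 6 mm below the seat.
- plumb (a point): Where the hook seat is when the hook hangs plumb: 243 mm above the desk; axes of the gantry.
- spool: Bystander: aluminium solder spool, 52 mm diameter, 33 mm high; origin under its centre.
- driver: Bystander: screwdriver lying along its x.
- router: Bystander: white router 120 x 170 x 32 mm with a black aerial 180 mm high; origin under its centre.
- tray: Bystander: blue parts tray 120 x 90 x 30 mm; origin under its centre.
- bottle: Bystander: green bottle 48 mm diameter, 120 mm high.
- cup: Bystander: white mug 70 mm diameter, 80 mm high.
- pen: Bystander: red pen, 10 mm thick, 130 mm long, lying along its x.
Things that resemble listed ones, but are neither listed nor needed, are in the scene too. What is meant by the rack is not blue or red, and is the larger of those in its own colour.

How it is judged:
On the way, in this order (a step that is already met when the one before it is completed fails the run):
1. the ejector lever is swung outward (over 0.42 rad) with the module still in the rack (value of joint ejector above 0.42 rad and horizontal distance between module and rack below 0.02 m), for 0.2 s.
2. the module stands upright in the holder's slot, let go (horizontal distance between module and holder_slot below 0.025 m and z of module in the frame of holder_slot below 0.006 m and angle between module's own z axis and vertical below 0.2 rad and contact force between the fingers and module below 0.05 N and linear speed of module below 0.03 m/s), for 0.3 s.
3. the hook, not touched, hangs still within 0.08 rad of plumb (value of joint hook between -0.08 and 0.08 rad and velocity of joint hook between -0.4 and 0.4 rad/s and contact force between anything else and hook below 0.02 N), for 0.8 s.
4. the module is lifted out of the holder, held by an end (over 35 mm from its middle) (z of module in the frame of holder_slot above 0.05 m and contact force between the fingers and module above 1 N and (x of the grasp point in the frame of module above 0.035 m or x of the grasp point in the frame of module below -0.035 m)), for 0.1 s.
At the end, for the whole second after the job is handed in: The module hangs by its bail on the hook: underside of the bail's peak within 12 mm of the hook seat, its weight on the hook, within 0.15 rad of upright, moving under 0.15 m/s, the hook within 0.15 rad of plumb; the ejector lever still out beyond 0.35 rad (distance between bail and hook_seat below 0.012 m and contact force between module and hook above 0.6 N and angle between module's own z axis and vertical below 0.15 rad and linear speed of module below 0.15 m/s and value of joint hook between -0.15 and 0.15 rad and value of joint ejector above 0.35 rad); the robot touches nothing.
It fails at once if the hook is struck or pushed with more than 20 N (contact force between anything else and hook above 20 N).
It fails at once if a bystander is moved more than 30 mm (distance of any of spool, driver, router, tray, bottle, cup, pen from where it was at the start of the episode above 0.03 m).
It also fails if it takes over 72 s, if anything falls off the work surface, if the arm or the gripper's body presses on something with over 40 N, if the wrist force passes 120 N, or if a joint passes its speed limit or range.

## Robot

A 6-joint arm with a two-finger parallel gripper is mounted at the origin on the work surface. World frame = base frame: x ahead of the robot, y to its left, z up, the work surface at z = 0. Lengths are in m, angles in rad, forces in N, time in s.
With the tool pointing down it reaches from about 0.275 to 1 m from the base axis. Payload 8.4 kg.
Tool frame: the origin (TCP) lies between the finger pads; the fingertips stand ahead of it and the grasp point (between the pads) lies 6 mm ahead of it (manip.tips_ahead is the z of the fingertips in the tool frame, in m); z points along the fingers, y is the line along which they close (so a half turn about z gives the same grasp; the last joint's range is limited). The gripper opens to 85 mm and grips with 20 to 120 N. Pads are 22 mm wide; open, the fingers measure 114 mm over their backs; the gripper's body (76 mm by 85 mm) begins 54 mm behind the grasp point. The pads swing forward as they close: fully open they stand 13 mm farther back than shut.
Start: joints at [1.311, 0.353, 1.633, -0, 1.155, -0.002], TCP at [0.159, 0.604, 0.222] pointing down, gripper open.
Joint ranges: [-2.63, 2.63], [-0.92, 2.1], [0.06, 2.66], [-1.3, 4.44], [0, 2.69], [-3.02, 3.02]. Speed limits (rad/s): [2.22, 2.22, 2.79, 3.14, 3.14, 3.14].

## Interface

Orientations are given as a rotation vector (axis times angle).
In Python, from plant import manip gives the robot as it stands.
- The arm moves only by the tool drive_tool, never from a script. Its arguments are lists of equal length, an entry for each row: "dp": the shift along the world's x, y, z in m, a list of three; "spin": the turn about the world's z in rad; "hand": the opening, from 0 (shut) to 1 (fully open). A call has 1 to 20 rows; each row shifts and turns the commanded pose from where the row before left it; what a row does not reach is not made up. A row lasts 1/8 s, in which the tool goes at most 62.5 mm and 10.7 degrees, less where a joint would pass 70% of its speed; a pose out of reach is approached as far as the arm can. A call with a gripper value outside its range is refused whole. The fingers move at their own pace and stop on an object; "newtons" is the grip in N (left out, the last holds). Time passes only in rows, so rows that do not move let the fingers close. It gives the time, the measured TCP pose, the force, the opening and the grip force at its end, in the units of the state.
- manip.sense(): the state, without advancing time (a new reading comes with each control period).
- manip.get_image(name): name is "side" or "top"; returns a dict with "color" (420x560x3 uint8, red, green, blue), "fx", "fy", "cx", "cy" (pixels), "D" ([k1, k2, p1, p2, k3] as OpenCV has them; the pictures are not rectified), "R" (3x3) and "t" (3): a world point X has camera coordinates R X + t. Camera axes: x right, y down, z forward; pixel columns grow to the right and rows downward; lengths in m; the calibration is good to about 2 mm. A picture is of the moment at which its call begins. There is no depth.
- manip.close_job(): hands the job in; it is judged then, once.
The state is a dict: "time_s": time; "joints": joint angles; "qvel": joint speeds; "joint_efforts": joint torques, N m; "tcp_pos": TCP position; "tcp_rot": TCP orientation; "contact_force": force on the tool from outside, world axes, zero at the start; "torque": the same for the moment, N m; "finger_gap": finger opening in m; "finger_force": force on a finger pad.
Only numpy, scipy, OpenCV 4.12 (cv2) and the standard library are available. Lean on these libraries where they do the work, as an engineer would, in place of code of your own. Each camera call takes 0.05 s, during which the arm holds its last target. There are 200 camera calls.

## Working session

There is one attempt and no reset: what is moved stays moved. The work goes in short steps, Python scripts to look and compute and a tool call to move; the robot and the scene stay as the last step left them, time stands still between calls to the robot, and variables do not carry over. Pictures are saved under pics/ and viewed, at most 10 in all, crops included, and the job is handed in when it is done.

Besides the shell and the picture viewer there is one more tool, called after "Emit:" by a JSON object that holds its "op" and its "data". drive_tool: Moves the arm, as the interface text tells. Its arguments: {"type":"object","properties":{"dp":{"type":"array"},"spin":{"type":"array"},"hand":{"type":"array"},"newtons":{"type":"number"}},"required":["dp","spin","hand"]}

```bash
ls; mkdir -p pics
python3 - <<'E'
from plant import manip
import cv2,pickle
d={}
for n in("side","top"):
    i=manip.get_image(n); d[n]=i; cv2.imwrite(f"pics/{n}0.png",i["color"][...,::-1])
    print(n,{k:v for k,v in i.items() if k!="color"})
pickle.dump(d,open("im0.pkl","wb"))
s=manip.sense();print(s, manip.tips_ahead)
E
```

```text
pics
side {'fx': 469.0314856975868, 'fy': 469.0314856975868, 'cx': 277.6594509023658, 'cy': 205.65850226220155, 'D': array([0.01976014, 0.        , 0.        , 0.        , 0.        ]), 'R': array([[ 7.86893277e-01, -6.17088843e-01, -5.75129111e-04],
       [-3.13741077e-01, -3.99270354e-01, -8.61481121e-01],
       [ 5.31380756e-01,  6.78074143e-01, -5.07789275e-01]]), 't': array([-0.40943065,  0.37277826,  1.17145204])}
top {'fx': 451.5254915337027, 'fy': 451.5254915337027, 'cx': 284.2291200956334, 'cy': 213.64594753881354, 'D': array([-0.12777529,  0.        ,  0.        ,  0.        ,  0.        ]), 'R': array([[ 0.02538397, -0.99961339,  0.0113457 ],
       [-0.98344629, -0.02700709, -0.17917595],
       [ 0.17941309, -0.00660969, -0.98375162]]), 't': array([0.00166204, 0.53830202, 1.57468772])}
{'time_s': 0.1, 'joints': array([ 1.31060108e+00,  3.53599237e-01,  1.63405149e+00, -4.00618704e-06,
        1.15522024e+00, -2.38959108e-03]), 'qvel': array([-0.00025933, -0.00119466, -0.00189734,  0.00147357, -0.00140361,
       -0.00201243]), 'joint_efforts': array([ 1.20505018e-03, -6.06357765e+01, -3.42820644e+01,  1.71822126e-04,
        3.93496957e-03, -1.30067988e-06]), 'tcp_pos': array([0.1592307 , 0.60391858, 0.2214276 ]), 'tcp_rot': array([-4.03815995e-01, -3.11536586e+00,  1.99133966e-03]), 'contact_force': array([0.04959768, 0.20405751, 0.74499346]), 'torque': array([-0.00814187,  0.04664348,  0.01920962]), 'finger_force': 0.0, 'finger_gap': 0.08566076580735538} 0.025
```

View pics/side0.png

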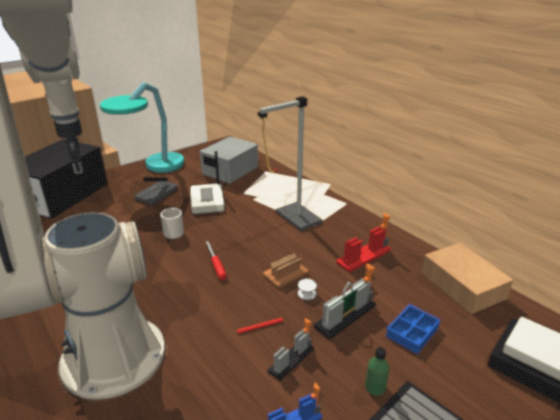

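View pics/top0.png

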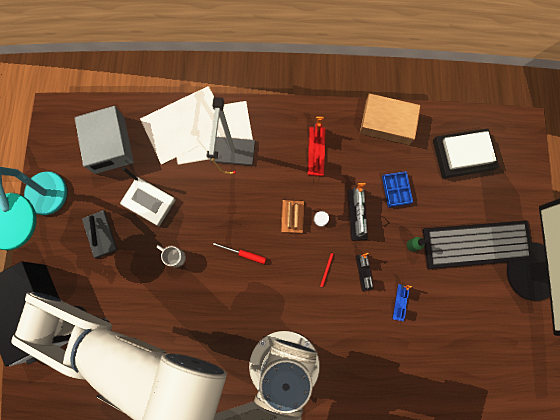

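```bash
cat > h.py <<'E'
import numpy as np,cv2,pickle
from scipy.optimize import least_squares
def K(c): return np.array([[c["fx"],0,c["cx"]],[0,c["fy"],c["cy"]],[0,0,1.]])
def proj(c,X):
    return cv2.projectPoints(np.atleast_2d(np.array(X,float)),cv2.Rodrigues(c["R"])[0],c["t"],K(c),c["D"])[0][:,0]
def onz(c,p,z):
    u=cv2.undistortPoints(np.array([[p]],float),K(c),c["D"])[0,0]
    d=c["R"].T@np.array([u[0],u[1],1]);o=-c["R"].T@c["t"]
    return o+d*(z-o[2])/d[2]
def tri(cs,ps): # triangulate
    return least_squares(lambda X:np.concatenate([proj(c,X)[0]-p for c,p in zip(cs,ps)]),[.5,0,.2]).x
def crop(img,x0,y0,w,h,s):
    return cv2.resize(img[y0:y0+h,x0:x0+w,::-1],None,fx=s,fy=s,interpolation=cv2.INTER_CUBIC)
E
python3 - <<'E'
from h import *
d=pickle.load(open("im0.pkl","rb"));T=d["top"]["color"];S=d["side"]["color"]
a=np.vstack([crop(T,275,172,130,75,4),crop(S,258,255,130,75,4)])
b=np.vstack([crop(T,195,92,70,90,4)[:300],crop(S,240,95,70,75,4)])
m=np.hstack([a,b]);print(m.shape);cv2.imwrite("pics/m1.png",m)
E
```

```text
(600, 800, 3)
```

View pics/m1.png

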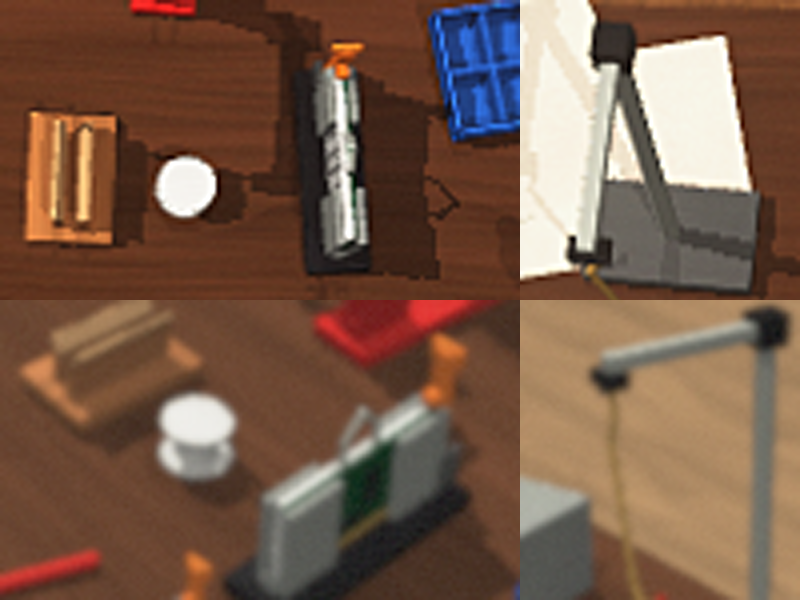

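```bash
cat > fit.py <<'E'
from h import *
d=pickle.load(open("im0.pkl","rb"));T=d["top"];S=d["side"]
def t(X,Y,x0=275,y0=172): return np.array([x0+(X+.5)/4-.5,y0+(Y+.5)/4-.5])
def s(X,Y,x0=258,y0=255): return t(X,Y-300,x0,y0)
def g(X,Y): return t(X-520,Y,195,92)
def gs(X,Y): return s(X-520,Y,240,95)
def pose(name,obs,x0):
    def r(p):
        c,q=np.cos(p[2]),np.sin(p[2]);o=[]
        for cam,P,px in obs: o.append(proj(cam,[p[0]+c*P[0]-q*P[1],p[1]+q*P[0]+c*P[1],P[2]])[0]-px)
        return np.concatenate(o)
    f=least_squares(r,x0,loss="soft_l1");print(name,f.x.round(4));print(r(f.x).reshape(-1,2).round(1).tolist());return f.x
b=.014
pose("rack",[(T,(-.095,.03,b),t(306,272)),(T,(-.095,-.03,b),t(370,270)),(T,(.095,.03,b),t(296,68)),
 (T,(-.08,0,.084),t(351,252)),(T,(.08,0,.084),t(337,70)),
 (S,(-.095,.03,b),s(228,583)),(S,(.095,-.03,b),s(470,492)),(S,(-.08,.0125,.084),s(262,492)),(S,(.08,-.0125,.084),s(452,400))],[.5,-.2,0])
pose("holder",[(T,(.06,.04,b),t(30,112)),(T,(.06,-.04,b),t(118,118)),(T,(-.06,.04,b),t(26,240)),(T,(-.06,-.04,b),t(112,245)),
 (S,(-.06,.04,b),s(22,375)),(S,(-.06,-.04,b),s(88,428)),(S,(.06,-.04,b),s(202,365))],[.5,0,0])
pv=tri([T,S],[g(590,268),gs(611,386)]);print("pivot",pv)
ff=0.012
for z in(0,.006,.012): print([onz(T,g(*p),z)[:2].round(3).tolist() for p in((605,180),(758,195),(752,290))])
pose("gantry",[(T,(0,0,.42),g(590,268)),(S,(0,0,.42),gs(611,386)),(T,(.15,0,.445),g(613,45)),(S,(.15,0,.445),gs(768,325)),(T,(.2,-.08,.01),g(758,195)),(T,(.1,-.08,.01),g(752,290)),(T,(.2,.08,.01),g(605,180))],[.7,.1,0])
E
python3 fit.py
```

```text
rack [ 0.552  -0.2569  0.0614]
[[0.5, -0.2], [0.7, -0.3], [-0.2, 0.2], [0.6, -2.2], [1.1, -1.0], [-2.2, -2.8], [0.3, -1.0], [-0.7, 0.8], [-1.1, 1.9]]
holder [ 0.5359 -0.0179  0.0026]
[[0.7, 0.3], [0.3, -0.7], [0.9, 0.5], [1.3, -0.2], [-1.4, -1.3], [-1.7, -1.1], [0.5, -1.2]]
pivot [0.62840094 0.22399221 0.41842874]
[[0.841, 0.286], [0.829, 0.138], [0.734, 0.14]]
[[0.838, 0.285], [0.827, 0.138], [0.732, 0.14]]
[[0.836, 0.284], [0.825, 0.137], [0.731, 0.139]]
gantry [ 0.6326  0.2248 -0.0663]
[[0.8, -3.2], [-1.1, -0.4], [0.5, -0.1], [-1.1, -1.7], [1.5, -0.3], [0.2, 1.1], [-1.9, -0.2]]
```

Candidates for the rack in the top image are the large grey one on a black base at (358,210), the small grey one at (365,270), the red one at (317,150) and the blue one at (402,302). The close crop shows the large grey one holding the green module, with its orange lever at the far end, so I choose that. The hook hangs at about (212,159) and the holder is at (293,216).

Emit:
{"op": "drive_tool", "data": {"dp": [[0.018,-0.05,0.016],[0.018,-0.05,0.016],[0.018,-0.05,0.016],[0.018,-0.05,0.016],[0.018,-0.05,0.016],[0.0215,-0.05,0],[0.0215,-0.05,0],[0.0215,-0.05,0],[0.0215,-0.05,0],[0.0215,-0.05,0],[0.0215,-0.05,0],[0.0215,-0.05,0],[0.0345,-0.043,-0.017],[0.0345,-0.043,-0.017],[0.0345,-0.043,-0.017],[0.0345,-0.043,-0.017],[0.0345,-0.043,-0.017],[0.0345,-0.043,-0.017]], "spin": [-0.157,-0.157,-0.157,-0.157,-0.157,-0.157,-0.157,-0.157,-0.157,-0.157,-0.157,-0.157,-0.157,-0.157,-0.157,-0.157,-0.157,-0.157], "hand": [0,0,0,0,0,0,0,0,0,0,0,0,0,0,0,0,0,0]}}

```text
time_s: 2.35
tcp_pos: [0.6076, -0.2551, 0.199]
tcp_rot: [-3.14, -0.082, 0.001]
contact_force: [-0.3, 1.1, 0.0]
finger_gap: 0.0001
finger_force: 0.0
```

```bash
cat >> h.py <<'E'
def grab(tag):
    from plant import manip
    d={n:manip.get_image(n) for n in("side","top")}; pickle.dump(d,open(tag+".pkl","wb")); return d
def loc(p,P): 
    c,q=np.cos(p[2]),np.sin(p[2]); return [p[0]+c*P[0]-q*P[1],p[1]+q*P[0]+c*P[1],P[2]]
def ov(c,img,x0,y0,s,X,col):
    for p in proj(c,X): cv2.circle(img,tuple(int(round(v)) for v in ((p-[x0,y0]+.5)*s)),2,col,-1)
E
python3 - <<'E'
from h import *
d=grab("im1");T,S=d["top"],d["side"]
r=(.552,-.2569,.0614)
P=[loc(r,p) for p in [(.095,.03,.014),(-.095,.03,.014),(-.095,-.03,.014),(.095,-.03,.014)]]
Q=[loc(r,(x,y,.084)) for x in(-.08,-.03,.03,.08) for y in(-.0125,.0125)]+[loc(r,(0,0,.12))]
L=[loc(r,(.08,0,.117))]; tc=[(.6076,-.2551,.199-.025)]
out=[]
for c,x0,y0 in((T,325,165),(S,300,235)):
    m=crop(c["color"],x0,y0,80,100,5)
    for X,col in((P,(0,255,255)),(Q,(255,255,0)),(L,(0,0,255)),(tc,(255,0,255))): ov(c,m,x0,y0,5,X,col)
    out.append(m)
cv2.imwrite("pics/m2.png",np.hstack(out))
E
```

```text
(no output)
```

View pics/m2.png

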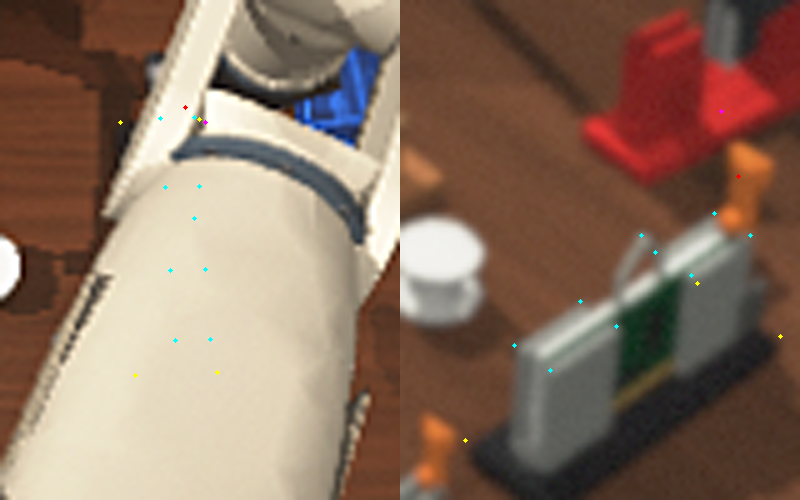

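Run:
```python
from h import *
d=pickle.load(open("im1.pkl","rb"));S=d["side"];T=d["top"]
print(proj(S,[(.6076,-.2551,z) for z in(.174,.199,.25)]).round(1).tolist())
for c in(360,362,364,366,368): print(c,[tuple(int(v) for v in S["color"][r,c]) for r in range(240,264,2)])
x0,y0=325,190
cv2.imwrite("pics/m3.png",crop(S["color"],325,190,80,75,8))
```

```text
[[363.7, 256.7], [364.6, 249.0], [366.5, 232.6]]
360 [(114, 59, 54), (121, 57, 55), (110, 59, 57), (115, 47, 45), (135, 38, 32), (145, 37, 35), (151, 36, 36), (157, 42, 39), (168, 44, 42), (168, 42, 43), (142, 41, 37), (129, 38, 36)]
362 [(94, 89, 87), (92, 86, 84), (94, 85, 84), (119, 75, 70), (185, 52, 48), (201, 49, 49), (196, 45, 45), (209, 52, 51), (211, 52, 49), (210, 52, 50), (186, 43, 42), (133, 34, 31)]
364 [(92, 92, 88), (94, 93, 89), (99, 97, 95), (107, 95, 92), (172, 76, 71), (202, 52, 52), (207, 51, 48), (215, 55, 53), (213, 53, 50), (213, 53, 50), (199, 48, 46), (135, 36, 36)]
366 [(94, 94, 90), (96, 93, 90), (88, 88, 84), (96, 87, 84), (158, 81, 76), (197, 50, 49), (212, 50, 48), (204, 50, 48), (208, 49, 46), (210, 50, 47), (170, 43, 39), (116, 41, 32)]
368 [(47, 49, 48), (47, 48, 48), (48, 50, 49), (76, 47, 46), (146, 46, 46), (193, 48, 46), (209, 51, 49), (198, 47, 45), (210, 52, 51), (195, 48, 44), (132, 35, 35), (100, 45, 34)]
```

View pics/m3.png

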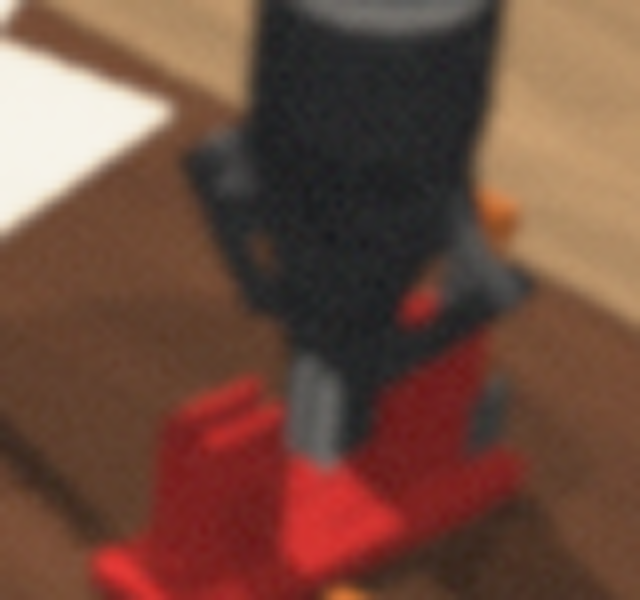

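Run:
```python
from h import *
from plant import manip
s=manip.sense();print(s["time_s"],s["tcp_pos"],s["finger_gap"],manip.tips_ahead)
d=pickle.load(open("im0.pkl","rb"))
print(proj(d["side"],[(.1592,.6039,z) for z in(.1964,.2214,.26,.3)]).round(1).tolist())
d=manip.get_image("side")
a=crop(d["color"],325,190,80,75,5);x=pickle.load(open("im0.pkl","rb"))["side"]
b=crop(x["color"],40,90,80,110,5)
ov(x,b,40,90,5,[(.1592,.6039,.1964)],(255,0,255));ov(d,a,325,190,5,[(.6076,-.2551,.174)],(255,0,255))
cv2.imwrite("pics/m4.png",np.hstack([np.vstack([a,a[:175]]),b]))
```

```text
2.45 [ 0.60810863 -0.25710433  0.19660017] -0.0004868746724947448 0.025
[[80.2, 179.4], [78.5, 172.6], [76.0, 162.0], [73.2, 150.7]]
```

View pics/m4.png

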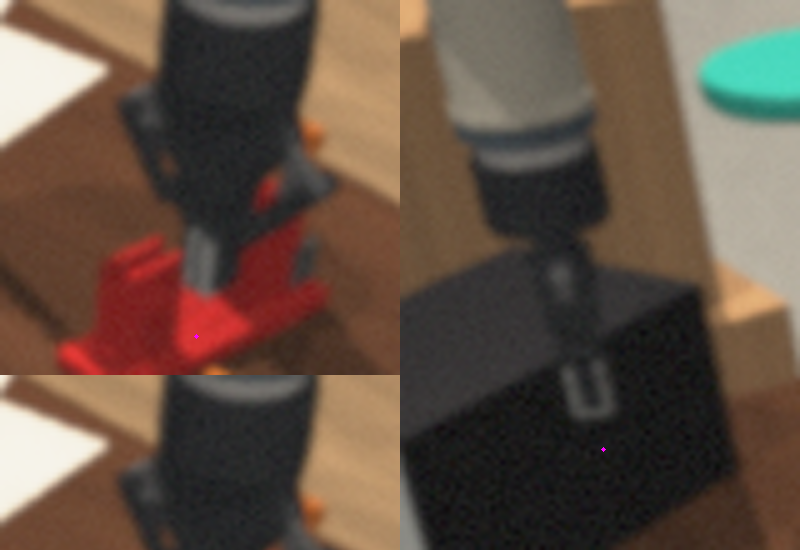

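Emit:
{"op": "drive_tool", "data": {"dp": [[0,0.003,-0.04],[0,0,-0.039],[0,0,0],[0.013,0.001,0],[0.007,0,0],[0.007,0,0],[0.007,0.001,0],[0.007,0,0],[0.007,0.001,0],[0,0,0]], "spin": [0,0,0,0,0,0,0,0,0,0], "hand": [0,0,0,0,0,0,0,0,0,0]}}

```text
time_s: 3.75
tcp_pos: [0.6553, -0.2476, 0.121]
tcp_rot: [3.14, 0.091, 0.0]
contact_force: [0.3, 0.4, -0.9]
finger_gap: 0.0
finger_force: 0.0
```

```bash
cat > orange.py <<'E'
from h import *
d=grab("imL")
for n,box in(("side",(345,250,395,295)),):
    for D in(pickle.load(open("im0.pkl","rb")),d):
        c=D[n]["color"][box[1]:box[3],box[0]:box[2]].astype(int)
        m=(c[...,0]>130)&(c[...,0]-c[...,1]>50)&(c[...,1]-c[...,2]>30)
        y,x=np.nonzero(m);print(n,m.sum(),x.mean()+box[0],y.mean()+box[1],x.min()+box[0],x.max()+box[0],y.min()+box[1],y.max()+box[1])
S=d["side"];r=(.552,-.2569,.0614)
for th in(0,.2,.4,.5,.6):
    print(th,proj(S,loc(r,(.085+.103*np.sin(th),0,.022+.103*np.cos(th))))[0].round(1))
E
python3 orange.py
```

```text
side 116 368.66379310344826 271.51724137931035 364 374 263 280
side 116 368.48275862068965 271.9913793103448 363 374 263 281
0 [368.5 266.7]
0.2 [373.2 264.2]
0.4 [377.5 263.1]
0.5 [379.4 263. ]
0.6 [381.1 263.2]
```

Run:
```python
from h import *
d=pickle.load(open("imL.pkl","rb"));S=d["side"];T=d["top"]
from plant import manip
s=manip.sense();p=s["tcp_pos"];print(s["joints"],p,s["time_s"])
a=crop(S["color"],330,205,80,90,6)
for z,col in((p[2]-.025,(255,0,255)),(p[2],(255,255,0)),(p[2]+.0,(255,255,0))): ov(S,a,330,205,6,[(p[0],p[1],z)],col)
b=crop(T["color"],330,150,53,90,6)
cv2.imwrite("pics/m5.png",np.hstack([a,b]))
```

```text
[-3.63638906e-01  5.64303793e-01  1.53868334e+00 -6.77528233e-05
  1.03908809e+00  1.14925483e+00] [ 0.65467629 -0.24756263  0.1208943 ] 3.85
```

View pics/m5.png

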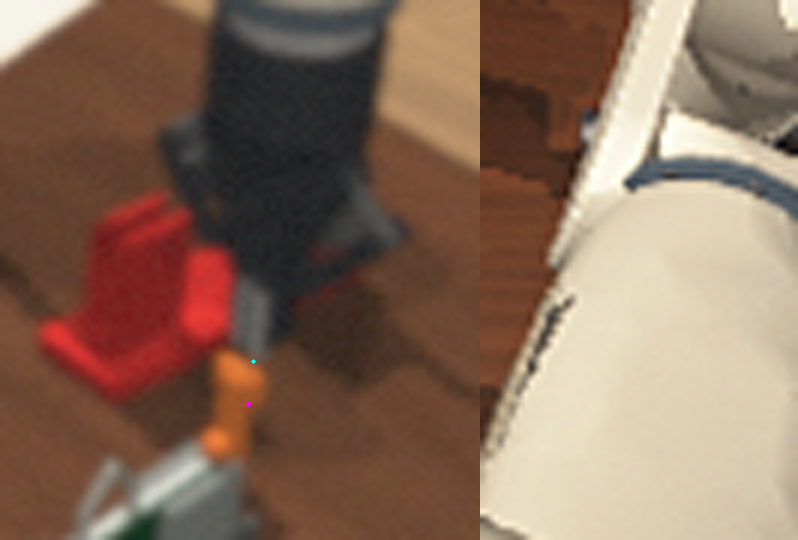

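Emit:
{"op": "drive_tool", "data": {"dp": [[-0.025,-0.001,0.005],[-0.025,-0.001,0],[0,0,0],[0,0,-0.015],[0,0,-0.01],[0,0,-0.005],[0,0,0]], "spin": [0,0,0,0,0,0,0], "hand": [0,0,0,0,0,0,0]}}

```text
time_s: 4.72
tcp_pos: [0.6047, -0.2494, 0.0952]
tcp_rot: [-3.14, -0.091, 0.002]
contact_force: [0.1, 0.1, -0.2]
finger_gap: 0.0001
finger_force: 0.0
```

Emit:
{"op": "drive_tool", "data": {"dp": [[0.013,0.001,0],[0.007,0,0],[0.007,0,0],[0.007,0.001,0],[0.007,0,0],[0.007,0.001,0],[0.007,0,0],[0,0,0]], "spin": [0,0,0,0,0,0,0,0], "hand": [0,0,0,0,0,0,0,0]}}

```text
time_s: 5.72
tcp_pos: [0.6606, -0.2467, 0.0962]
tcp_rot: [3.14, 0.091, 0.001]
contact_force: [0.4, 0.3, 0.1]
finger_gap: 0.0003
finger_force: 0.0
```

```bash
python3 orange.py
```

```text
side 116 368.66379310344826 271.51724137931035 364 374 263 280
side 136 375.0 274.9117647058824 369 383 262 289
0 [368.5 266.7]
0.2 [373.2 264.2]
0.4 [377.5 263.1]
0.5 [379.4 263. ]
0.6 [381.1 263.2]
```

Emit:
{"op": "drive_tool", "data": {"dp": [[0.006,0,0],[0.006,0.001,0],[0,0,0],[0,0,0]], "spin": [0,0,0,0], "hand": [0,0,0,0]}}

```text
time_s: 6.32
tcp_pos: [0.672, -0.2456, 0.0961]
tcp_rot: [3.14, 0.091, 0.0]
contact_force: [-0.6, 0.1, -0.3]
finger_gap: -0.0001
finger_force: 0.0
```

```bash
python3 orange.py; python3 -c "
from plant import manip;s=manip.sense();print(s['tcp_pos'],s['contact_force'])"
```

```text
side 116 368.66379310344826 271.51724137931035 364 374 263 280
side 163 376.0920245398773 275.2147239263804 370 385 262 290
0 [368.5 266.7]
0.2 [373.2 264.2]
0.4 [377.5 263.1]
0.5 [379.4 263. ]
0.6 [381.1 263.2]
[ 0.67185009 -0.24563382  0.09612206] [-0.34119183  0.52736969 -0.34359516]
```

Emit:
{"op": "drive_tool", "data": {"dp": [[0.005,0,0],[0.003,0,0],[0,0,0]], "spin": [0,0,0], "hand": [0,0,0]}}

```text
time_s: 6.8
tcp_pos: [0.6781, -0.2456, 0.0957]
tcp_rot: [-3.14, -0.091, 0.006]
contact_force: [-8.0, 0.0, 3.8]
finger_gap: 0.0001
finger_force: 4.3
```

```bash
python3 orange.py|sed -n 2p; python3 -c "
from plant import manip;s=manip.sense();print(s['tcp_pos'],s['contact_force'])"
```

```text
side 167 376.4311377245509 275.4610778443114 370 386 263 290
[ 0.67812284 -0.24562511  0.0957796 ] [-7.22090861 -0.15155022  4.24690698]
```

Emit:
{"op": "drive_tool", "data": {"dp": [[-0.01,0,0],[-0.01,0,0.03],[-0.01,0,0.03],[-0.05,-0.003,0],[-0.05,-0.006,0],[-0.05,-0.006,0],[0,0,-0.03],[0,0,-0.025],[0,0,-0.008],[0,0,0]], "spin": [0,0,0,0,0,0,0,0,0,0], "hand": [0,0,0,0,0,0,0,0,0,0]}}

```text
time_s: 8.15
tcp_pos: [0.4999, -0.2606, 0.093]
tcp_rot: [-3.14, -0.091, 0.0]
contact_force: [0.0, -0.3, 0.2]
finger_gap: 0.0001
finger_force: 0.0
```

Emit:
{"op": "drive_tool", "data": {"dp": [[0,0,-0.003],[0,0,-0.002],[0,0,0]], "spin": [0,0,0], "hand": [0,0,0]}}

```text
time_s: 8.52
tcp_pos: [0.5, -0.2607, 0.0883]
tcp_rot: [3.14, 0.091, 0.001]
contact_force: [-1.0, 0.4, -0.1]
finger_gap: 0.0003
finger_force: 0.0
```

Emit:
{"op": "drive_tool", "data": {"dp": [[0,0,-0.003],[0,0,-0.002],[0,0,0]], "spin": [0,0,0], "hand": [0,0,0]}}

```text
time_s: 8.9
tcp_pos: [0.4997, -0.2606, 0.0829]
tcp_rot: [-3.14, -0.091, 0.001]
contact_force: [-0.0, -0.4, 0.6]
finger_gap: -0.0003
finger_force: 0.0
```

Emit:
{"op": "drive_tool", "data": {"dp": [[0,0,-0.003],[0,0,-0.002],[0,0,0]], "spin": [0,0,0], "hand": [0,0,0]}}

```text
time_s: 9.28
tcp_pos: [0.4997, -0.2606, 0.0778]
tcp_rot: [-3.14, -0.091, 0.001]
contact_force: [-0.2, -0.0, 0.8]
finger_gap: -0.0
finger_force: 0.0
```

Emit:
{"op": "drive_tool", "data": {"dp": [[0,0,-0.003],[0,0,-0.002],[0,0,0]], "spin": [0,0,0], "hand": [0,0,0]}}

```text
time_s: 9.65
tcp_pos: [0.503, -0.262, 0.0754]
tcp_rot: [3.137, 0.09, 0.01]
contact_force: [2.5, 1.5, 14.5]
finger_gap: 0.0002
finger_force: 7.4
```

Emit:
{"op": "drive_tool", "data": {"dp": [[0,0,0.03],[0,0,0.037],[0.025,0.002,0],[0.026,0.002,0],[0,0,0],[0,0,-0.03],[0,0,-0.03],[0,0,-0.025],[0,0,0],[0,0,0],[0,0,0],[0,0,0]], "spin": [0,0.005,0,0,0,0,0,0,0,0,0,0], "hand": [0,0.5,1,1,1,1,1,1,1,0.1,0,0], "newtons": 60}}

```text
time_s: 11.15
tcp_pos: [0.5513, -0.2569, 0.056]
tcp_rot: [3.139, 0.099, 0.002]
contact_force: [-0.1, 0.2, 0.2]
finger_gap: 0.0321
finger_force: 0.0
```

Emit:
{"op": "drive_tool", "data": {"dp": [[0,0,0],[0,0,0],[0,0,0]], "spin": [0,0,0], "hand": [0,0,0]}}

```text
time_s: 11.52
tcp_pos: [0.5512, -0.2571, 0.0556]
tcp_rot: [3.139, 0.099, 0.001]
contact_force: [-0.7, -3.3, 4.8]
finger_gap: 0.0083
finger_force: 59.8
```

Emit:
{"op": "drive_tool", "data": {"dp": [[0,0,0.02],[0,0,0.035],[0,0,0.035],[-0.003,0.048,0],[-0.003,0.048,0],[-0.003,0.048,0],[-0.003,0.048,0],[-0.003,0.047,0],[0,0,0],[0,0,0]], "spin": [0,0,0,-0.012,-0.012,-0.012,-0.012,-0.012,0,0], "hand": [0,0,0,0,0,0,0,0,0,0]}}

```text
time_s: 12.78
tcp_pos: [0.5355, -0.0176, 0.1449]
tcp_rot: [3.141, 0.006, -0.001]
contact_force: [0.2, -0.1, -2.3]
finger_gap: 0.0086
finger_force: 60.4
```

Run:
```python
from h import *
d=grab("im3");S,T=d["side"],d["top"]
h=(.5359,-.0179,.0026)
W=[loc(h,(x,y,z)) for x in(-.045,.045) for y,z in((-.0065,.042),(.0065,.042),(0,.014))]
B=[loc(h,(x,y,.014)) for x in(-.06,.06) for y in(-.04,.04)]
M=[loc(h,(x,0,z)) for x in(-.075,.075) for z in(.109,.179)]
a=crop(S["color"],235,205,80,100,6)
b=crop(T["color"],270,180,53,100,6)
for c,m,x0,y0 in((S,a,235,205),(T,b,270,180)):
    ov(c,m,x0,y0,6,W,(255,255,0));ov(c,m,x0,y0,6,B,(0,255,255));ov(c,m,x0,y0,6,M,(255,0,255))
cv2.imwrite("pics/m6.png",np.hstack([a,b]))
```

```text
(no output)
```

View pics/m6.png

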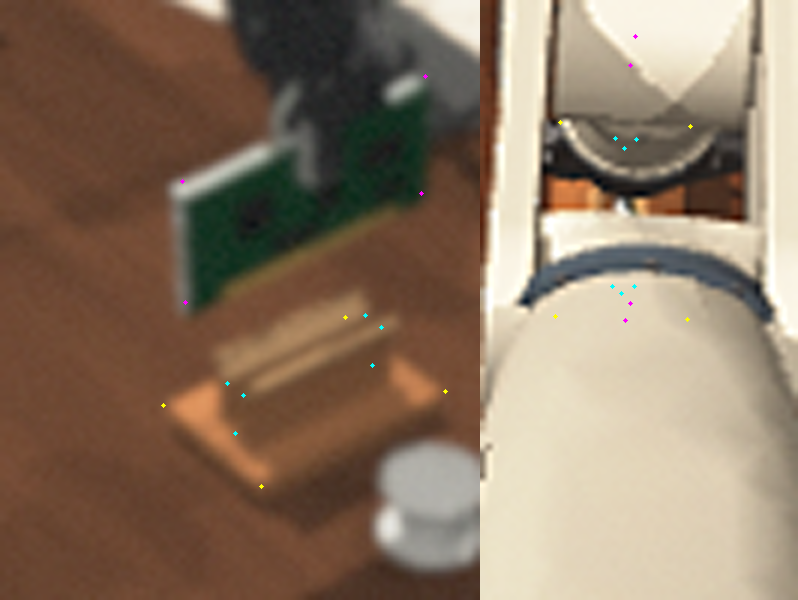

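Emit:
{"op": "drive_tool", "data": {"dp": [[0,0,-0.03],[0,0,-0.02],[0,0,-0.008],[0,0,-0.008],[0,0,-0.006],[0,0,0]], "spin": [0,0,0,0,0,0], "hand": [0,0,0,0,0,0]}}

```text
time_s: 13.62
tcp_pos: [0.536, -0.0175, 0.073]
tcp_rot: [-3.141, -0.004, -0.001]
contact_force: [1.4, 4.6, -4.1]
finger_gap: 0.0086
finger_force: 60.3
```

Emit:
{"op": "drive_tool", "data": {"dp": [[0,0.0015,-0.004],[0,0,-0.005],[0,0,-0.005],[0,0,0]], "spin": [0,0,0,0], "hand": [0,0,0,0]}}

```text
time_s: 14.12
tcp_pos: [0.5354, -0.0163, 0.0585]
tcp_rot: [3.141, 0.005, -0.002]
contact_force: [-0.7, -0.2, -2.7]
finger_gap: 0.0086
finger_force: 60.4
```

Emit:
{"op": "drive_tool", "data": {"dp": [[0,0,-0.002],[0,0,-0.002],[0,0,0]], "spin": [0,0,0], "hand": [0,0,0]}}

```text
time_s: 14.5
tcp_pos: [0.536, -0.0162, 0.0551]
tcp_rot: [3.142, 0.004, 0.0]
contact_force: [0.5, 0.2, -0.9]
finger_gap: 0.0087
finger_force: 60.6
```

Emit:
{"op": "drive_tool", "data": {"dp": [[0,0,-0.002],[0,0,-0.001],[0,0,0]], "spin": [0,0,0], "hand": [0,0,0]}}

```text
time_s: 14.88
tcp_pos: [0.5378, -0.0163, 0.0536]
tcp_rot: [3.141, 0.005, 0.006]
contact_force: [1.3, -1.7, 11.9]
finger_gap: 0.0089
finger_force: 62.5
```

Emit:
{"op": "drive_tool", "data": {"dp": [[0,0,0.001],[0,0,0],[0,0,0],[0,0,0.01],[0,0,0.03],[0,0,0.05],[0.03,0.02,0.03],[0.03,0.02,0.02],[0.03,0.02,0.013],[0,0,0]], "spin": [0,0,0,0,0,0,-0.022,-0.022,-0.022,0], "hand": [0.5,1,1,1,1,1,1,1,1,1]}}

```text
time_s: 16.12
tcp_pos: [0.6281, 0.0451, 0.2078]
tcp_rot: [-3.14, 0.097, -0.005]
contact_force: [0.3, -0.3, -0.4]
finger_gap: 0.0855
finger_force: 0.0
```

```bash
cat > ball.py <<'E'
from h import *
import sys
def red(c,box):
    p=c["color"][box[1]:box[3],box[0]:box[2]].astype(int)
    m=((p[...,0]-p[...,1]>60)&(p[...,0]-p[...,2]>60)).astype(np.uint8)
    n,_,st,ce=cv2.connectedComponentsWithStats(m)
    return [(ce[i]+box[:2]).round(1).tolist()+[int(st[i,4])] for i in range(1,n)]
from plant import manip
for i in range(int(sys.argv[1])):
    s=manip.get_image("side");t=manip.get_image("top");tm=manip.sense()["time_s"]
    print(tm,red(s,(235,150,310,200)),red(t,(190,150,262,195)))
pickle.dump({"side":s,"top":t},open("imB.pkl","wb"))
S,T=s,t
g=(.63,.2245,-.066)
for q in(-.4,0,.4):
    y=-.025*np.cos(q)+.170*np.sin(q);z=.42-.170*np.cos(q)-.025*np.sin(q)
    X=loc(g,(0,y,z));print(q,np.round(X,3),proj(S,X)[0].round(1),proj(T,X)[0].round(1))
E
python3 ball.py 4
```

```text
16.225 [[265.5, 167.0, 6]] [[231.9, 171.9, 8]]
16.325 [[273.5, 169.0, 6]] [[243.1, 171.7, 9]]
16.425 [[277.6, 168.8, 5]] [[244.8, 171.6, 9]]
16.525 [[275.3, 169.0, 7]] [[236.1, 171.9, 8]]
-0.4 [0.624 0.135 0.273] [277.  169.4] [247.7 172.9]
0 [0.628 0.2   0.25 ] [265.8 168.7] [228.3 173.1]
0.4 [0.633 0.268 0.254] [254.6 160.2] [207.  170.9]
```

Emit:
{"op": "drive_tool", "data": {"dp": [[0,0.015,0],[0,0.013,0],[0,0.0015,0],[0,0.0015,0],[0,0.0015,0],[0,0.0015,0],[0,0.0015,0],[0,0.0015,0],[0,0.0015,0],[0,0.0015,0],[0,0.0015,0],[0,0.0015,0],[0,0.0015,0],[0,0.0015,0],[0,0.0015,0],[0,0.0015,0],[0,0.0015,0],[0,0.0015,0],[0,0.0015,0],[0,0.0015,0]], "spin": [0,0,0,0,0,0,0,0,0,0,0,0,0,0,0,0,0,0,0,0], "hand": [1,1,1,1,1,1,1,1,1,1,1,1,1,1,1,1,1,1,1,1]}}

```text
time_s: 19.02
tcp_pos: [0.6258, 0.099, 0.2061]
tcp_rot: [-3.14, 0.099, 0.0]
contact_force: [-0.4, 0.2, -0.4]
finger_gap: 0.0852
finger_force: 0.0
```

```bash
python3 ball.py 5|head -5
```

```text
19.125 [[264.0, 166.5, 2]] [[227.0, 171.6, 7], [241.0, 177.0, 1]]
19.225 [[270.3, 168.9, 7]] []
19.325 [] [[247.0, 177.0, 1]]
19.425 [[270.6, 168.8, 5]] [[228.5, 172.0, 6], [247.0, 177.0, 1]]
19.525 [[265.5, 167.0, 6]] [[208.0, 158.0, 1], [219.1, 170.9, 8]]
```

Emit:
{"op": "drive_tool", "data": {"dp": [[0,0.0015,0],[0,0.0015,0],[0,0.0015,0],[0,0.0015,0],[0,0.0015,0],[0,0.0015,0],[0,0.0015,0],[0,0.0015,0],[0,0.0015,0],[0,0.0015,0],[0,0.0015,0],[0,0.0015,0],[0,0.0015,0],[0,0.0015,0],[0,0.0015,0],[0,0.0015,0],[0,0.0015,0],[0,0.0015,0],[0,0.0015,0],[0,0.0015,0]], "spin": [0,0,0,0,0,0,0,0,0,0,0,0,0,0,0,0,0,0,0,0], "hand": [1,1,1,1,1,1,1,1,1,1,1,1,1,1,1,1,1,1,1,1]}}

```text
time_s: 22.02
tcp_pos: [0.6258, 0.1289, 0.2061]
tcp_rot: [-3.14, 0.099, -0.0]
contact_force: [-0.2, 0.4, 0.3]
finger_gap: 0.0859
finger_force: 0.0
```

```bash
python3 ball.py 6|head -6
```

```text
22.125 [] [[257.0, 178.0, 1], [259.0, 178.0, 1], [261.0, 178.0, 1]]
22.225 [[265.3, 167.3, 3]] [[218.0, 171.0, 1], [259.0, 178.0, 5]]
22.325 [[264.8, 167.0, 4]] [[218.0, 171.0, 1], [258.0, 178.0, 3], [261.0, 178.0, 1]]
22.425 [[265.5, 167.5, 4]] [[257.0, 178.0, 1], [261.0, 178.0, 1]]
22.525 [] [[258.0, 178.0, 1], [261.0, 178.0, 1]]
22.625 [] [[257.5, 178.0, 2], [261.0, 178.0, 1]]
```

Emit:
{"op": "drive_tool", "data": {"dp": [[0,0.001,0],[0,0.001,0],[0,0.001,0],[0,0.001,0],[0,0.0005,0],[0,0.0005,0],[0,0.0005,0],[0,0.0005,0],[0,0.0005,0],[0,0.0005,0],[0,0,0],[0,0,0],[0,0,0],[0,0,0]], "spin": [0,0,0,0,0,0,0,0,0,0,0,0,0,0], "hand": [1,1,1,1,1,1,1,1,1,1,1,1,1,1]}}

```text
time_s: 24.38
tcp_pos: [0.6259, 0.1358, 0.2061]
tcp_rot: [-3.14, 0.099, -0.0]
contact_force: [-0.5, 0.1, 0.2]
finger_gap: 0.0852
finger_force: 0.0
```

```bash
python3 ball.py 5|head -5
```

```text
24.475 [] [[254.5, 178.0, 2]]
24.575 [] [[254.5, 178.0, 2]]
24.675 [] [[254.5, 178.0, 2]]
24.775 [] [[254.5, 178.0, 2]]
24.875 [] [[210.0, 159.0, 1], [254.5, 178.0, 2]]
```

Emit:
{"op": "drive_tool", "data": {"dp": [[0,-0.0005,0],[0,-0.0005,0],[0,-0.0005,0],[0,-0.0005,0],[0,-0.0005,0],[0,-0.0005,0],[0,-0.0005,0],[0,-0.0005,0],[0,-0.001,0],[0,-0.001,0],[0,-0.002,0],[0,-0.005,0],[0,-0.01,0],[0,-0.02,0],[0,-0.03,0]], "spin": [0,0,0,0,0,0,0,0,0,0,0,0,0,0,0], "hand": [1,1,1,1,1,1,1,1,1,1,1,1,1,1,1]}}

```text
time_s: 26.75
tcp_pos: [0.6258, 0.0615, 0.2061]
tcp_rot: [3.14, -0.098, 0.0]
contact_force: [1.2, -0.2, -0.7]
finger_gap: 0.0852
finger_force: 0.0
```

```bash
python3 ball.py 8|head -8
```

```text
26.85 [[266.5, 167.5, 4]] [[210.0, 158.0, 1], [225.9, 171.5, 8], [255.0, 178.0, 1]]
26.95 [[266.5, 167.5, 4]] [[226.0, 171.3, 7], [259.0, 177.0, 1]]
27.05 [[267.0, 167.7, 7]] [[226.9, 171.5, 8]]
27.15 [[267.5, 168.0, 6]] [[227.9, 171.7, 9]]
27.25 [[267.6, 167.8, 5]] [[210.0, 158.0, 1], [228.3, 171.9, 7], [258.0, 177.0, 1]]
27.35 [[267.6, 167.8, 5]] [[227.9, 171.7, 9]]
27.45 [[267.5, 168.0, 6]] [[226.8, 171.2, 8]]
27.55 [[267.0, 167.7, 7]] [[226.5, 171.5, 6]]
```

Emit:
{"op": "drive_tool", "data": {"dp": [[-0.05,-0.026,0],[-0.05,-0.026,-0.01],[-0.051,-0.0255,-0.02],[0,0,-0.03],[0,0,0],[0,0,-0.03],[0,0,-0.03],[0,0,-0.03],[0,0,0]], "spin": [0.022,0.022,0.022,0,0,0,0,0,0], "hand": [1,1,1,1,1,1,1,1,1], "newtons": 100}}

```text
time_s: 28.68
tcp_pos: [0.4747, -0.0143, 0.0554]
tcp_rot: [-3.141, -0.005, 0.004]
contact_force: [-0.1, -1.4, -1.2]
finger_gap: 0.0856
finger_force: 0.0
```

Run:
```python
from h import *
d=grab("im4");S,T=d["side"],d["top"]
b=(np.array([267.,167.8]),np.array([227.1,171.6]))
print("ball tri",tri([S,T],b),"top z.25",onz(T,b[1],.25),"side z.25",onz(S,b[0],.25))
a=crop(S["color"],225,210,90,90,6)
h=(.537,-.0165,.0026)
ov(S,a,225,210,6,[loc(h,(x,0,z)) for x in(-.075,.075) for z in(.014,.084)]+[loc(h,(0,0,.1205))],(255,0,255))
t=crop(T["color"],275,180,43,90,6);ov(T,t,275,180,6,[loc(h,(x,0,z)) for x in(-.075,.075) for z in(.084,)]+[loc(h,(0,0,.1205))],(255,0,255))
cv2.imwrite("pics/m7.png",np.hstack([a,t]))
```

```text
ball tri [0.63425586 0.20298029 0.24970194] top z.25 [0.63310295 0.20354926 0.25      ] side z.25 [0.63518233 0.20218464 0.25      ]
```

View pics/m7.png

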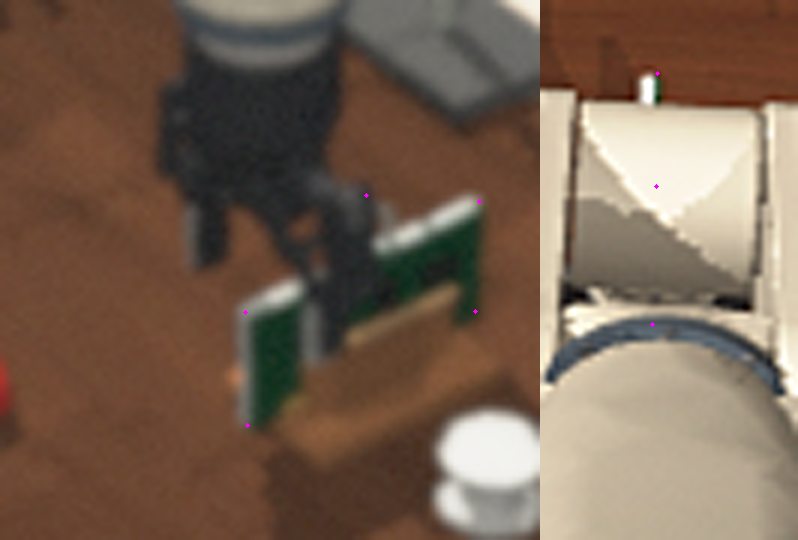

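Emit:
{"op": "drive_tool", "data": {"dp": [[0,-0.001,0],[0,-0.001,0],[0,0,0],[0,0,0],[0,0,0],[0,0,0]], "spin": [0,0,0,0,0,0], "hand": [0,0,0,0,0,0], "newtons": 100}}

```text
time_s: 29.52
tcp_pos: [0.4749, -0.0167, 0.0566]
tcp_rot: [3.142, 0.005, 0.0]
contact_force: [-2.2, -0.3, 7.6]
finger_gap: 0.0076
finger_force: 98.1
```

Emit:
{"op": "drive_tool", "data": {"dp": [[0,0,0.01],[0,0,0.03],[0,0,0.04],[0.0165,0.0295,0.011],[0.0165,0.0295,0.011],[0.0165,0.0295,0.011],[0.0165,0.0295,0.011],[0.0165,0.0295,0.011],[0.0165,0.0295,0.011],[0,0,0],[0,0,0],[0,0,0]], "spin": [0,0,0,-0.011,-0.011,-0.011,-0.011,-0.011,-0.011,0,0,0], "hand": [0,0,0,0,0,0,0,0,0,0,0,0]}}

```text
time_s: 31.02
tcp_pos: [0.573, 0.1595, 0.2017]
tcp_rot: [3.139, -0.1, -0.002]
contact_force: [0.7, -0.4, -2.7]
finger_gap: 0.008
finger_force: 98.0
```

```bash
cat > v.py <<'E'
from h import *
import sys
from plant import manip
s=manip.sense();p=s["tcp_pos"];print(p,s["time_s"],cv2.Rodrigues(s["tcp_rot"])[0][:2,1])
d=grab("im5");S,T=d["side"],d["top"]
yaw=-.066
c=(p[0]+.0622*np.cos(yaw),p[1]+.0622*np.sin(yaw),yaw); zb=p[2]-.0426
P=[loc(c,(x,0,z)) for x in(-.075,.075) for z in(zb,zb+.07)]+[loc(c,(0,0,zb+.1015)),loc(c,(0,0,zb+.1065))]
H=[(.636,.2265,.243),(.6345,.2015,.25)]
a=crop(S["color"],225,130,80,90,6);ov(S,a,225,130,6,P,(255,0,255));ov(S,a,225,130,6,H,(255,255,0))
t=crop(T["color"],205,140,53,90,6);ov(T,t,205,140,6,P,(255,0,255));ov(T,t,205,140,6,H,(255,255,0))
cv2.imwrite(sys.argv[1],np.hstack([a,t]));print(c,zb+.1015)
E
python3 v.py pics/m8.png
```

```text
[0.57301583 0.15946654 0.20167603] 31.025 [-0.06370402 -0.99796867]
(np.float64(0.6350804121266187), np.float64(0.15536431676474408), -0.066) 0.2605760299716247
```

View pics/m8.png

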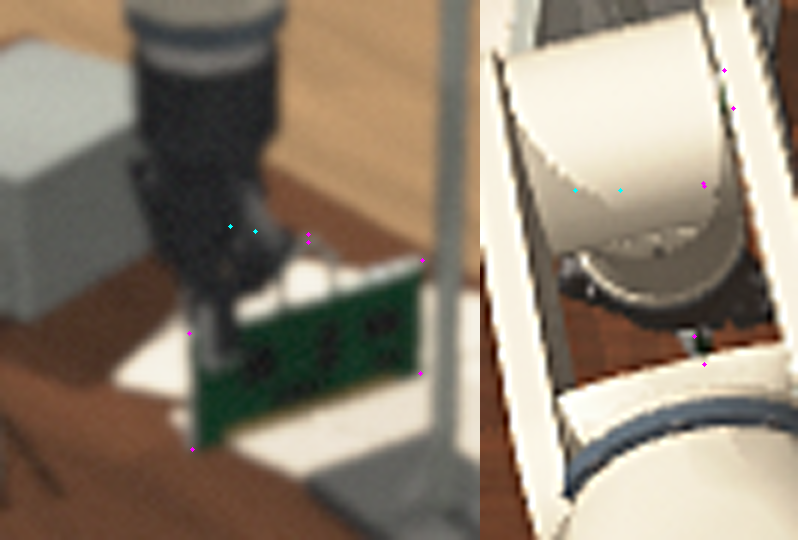

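Emit:
{"op": "drive_tool", "data": {"dp": [[0,0,0.003],[0,0.005,0],[0,0.005,0],[0,0.005,0],[0,0.005,0],[0,0.005,0],[0,0.005,0],[0,0.005,0],[0,0.005,0],[0,0,0]], "spin": [0,0,0,0,0,0,0,0,0,0], "hand": [0,0,0,0,0,0,0,0,0,0]}}

```text
time_s: 32.38
tcp_pos: [0.5738, 0.2007, 0.2051]
tcp_rot: [-3.14, 0.099, -0.0]
contact_force: [0.5, -0.1, -1.8]
finger_gap: 0.0074
finger_force: 98.0
```

Emit:
{"op": "drive_tool", "data": {"dp": [[0,0.003,0],[0,0.004,0],[0,0.004,0],[0,0.003,0],[0,0.001,0],[0,0,0]], "spin": [0,0,0,0,0,0], "hand": [0,0,0,0,0,0]}}

```text
time_s: 33.12
tcp_pos: [0.5738, 0.2154, 0.205]
tcp_rot: [3.14, -0.099, -0.0]
contact_force: [-0.1, 0.0, -1.9]
finger_gap: 0.0075
finger_force: 98.0
```

```bash
python3 ball.py 3|head -3
```

```text
33.225 [[266.5, 167.5, 4]] []
33.325 [[267.2, 168.0, 4]] []
33.425 [[267.2, 168.0, 4]] []
```

Emit:
{"op": "drive_tool", "data": {"dp": [[0,0.003,0],[0,0.003,0],[0,0.003,0],[0,0.003,0],[0,0.002,0],[0,0,0]], "spin": [0,0,0,0,0,0], "hand": [0,0,0,0,0,0]}}

```text
time_s: 34.17
tcp_pos: [0.5738, 0.2295, 0.2051]
tcp_rot: [-3.14, 0.099, 0.0]
contact_force: [0.2, -0.7, -1.2]
finger_gap: 0.0079
finger_force: 98.0
```

```bash
python3 ball.py 4|head -4
```

```text
34.275 [[267.6, 168.2, 5]] []
34.375 [[267.5, 168.5, 4]] []
34.475 [[266.8, 167.7, 6]] []
34.575 [[266.5, 167.5, 4]] []
```

Emit:
{"op": "drive_tool", "data": {"dp": [[0,0,-0.002],[0,0,-0.003],[0,0,-0.003],[0,0,-0.003],[0,0,-0.002],[0,0,0],[0,0,0]], "spin": [0,0,0,0,0,0,0], "hand": [0,0,0,0,0,0,0]}}

```text
time_s: 35.45
tcp_pos: [0.5739, 0.2294, 0.1922]
tcp_rot: [-3.14, 0.099, -0.0]
contact_force: [-0.1, -0.3, -1.7]
finger_gap: 0.0075
finger_force: 98.0
```

```bash
python3 ball.py 3|head -3; python3 -c "
from plant import manip;s=manip.sense();print(s['tcp_pos'],s['contact_force'])"
```

```text
35.55 [[267.0, 167.5, 6]] []
35.65 [[267.3, 167.9, 9]] []
35.75 [[267.7, 168.0, 7]] []
[0.57386246 0.22936979 0.19213597] [-0.03572679  0.11817669 -1.82142401]
```

Emit:
{"op": "drive_tool", "data": {"dp": [[0,0,-0.002],[0,0,-0.002],[0,0,-0.001],[0,0,0]], "spin": [0,0,0,0], "hand": [0,0,0,0]}}

```text
time_s: 36.25
tcp_pos: [0.5738, 0.2293, 0.187]
tcp_rot: [3.14, -0.099, -0.0]
contact_force: [1.2, 0.1, -1.8]
finger_gap: 0.0078
finger_force: 98.0
```

Emit:
{"op": "drive_tool", "data": {"dp": [[0,0,-0.001],[0,0,-0.001],[0,0,0]], "spin": [0,0,0], "hand": [0,0,0]}}

```text
time_s: 36.62
tcp_pos: [0.5743, 0.2296, 0.1856]
tcp_rot: [-3.14, 0.099, -0.002]
contact_force: [0.8, -0.6, 3.4]
finger_gap: 0.0073
finger_force: 98.7
```

Emit:
{"op": "drive_tool", "data": {"dp": [[0,0,-0.001],[0,0,0],[0,0,0]], "spin": [0,0,0], "hand": [0,0,0]}}

```text
time_s: 37.0
tcp_pos: [0.5746, 0.2296, 0.1851]
tcp_rot: [-3.139, 0.099, -0.003]
contact_force: [-0.5, 1.0, 7.1]
finger_gap: 0.0078
finger_force: 99.2
```

Emit:
{"op": "drive_tool", "data": {"dp": [[0,0,0.001],[0,0,0],[0,0,0]], "spin": [0,0,0], "hand": [0,0,0], "newtons": 20}}

```text
time_s: 37.38
tcp_pos: [0.5743, 0.2294, 0.1854]
tcp_rot: [-3.14, 0.099, -0.002]
contact_force: [0.9, -0.2, 4.2]
finger_gap: 0.0074
finger_force: 99.0
```

```bash
python3 ball.py 3|head -3; python3 -c "
from plant import manip;s=manip.sense();print(s['tcp_pos'],s['contact_force'])"
```

```text
37.475 [[267.0, 167.3, 7]] []
37.575 [[267.0, 167.3, 7]] []
37.675 [[267.0, 167.3, 7]] []
[0.57431482 0.22943888 0.18538696] [ 1.1470704  -0.80638091  5.64832465]
```

Emit:
{"op": "drive_tool", "data": {"dp": [[0,0,0.0005],[0,0,0.0005],[0,0,0]], "spin": [0,0,0], "hand": [0,0,0], "newtons": 20}}

```text
time_s: 38.05
tcp_pos: [0.5739, 0.2293, 0.1859]
tcp_rot: [3.14, -0.099, -0.0]
contact_force: [1.7, 0.4, 2.8]
finger_gap: 0.0075
finger_force: 98.6
```

Emit:
{"op": "drive_tool", "data": {"dp": [[0,0,0],[0,0,0],[0,0,0],[0,0,0],[0,0,0]], "spin": [0,0,0,0,0], "hand": [0.1,0.12,0.15,0.2,0.3]}}

```text
time_s: 38.67
tcp_pos: [0.5736, 0.2293, 0.1859]
tcp_rot: [3.14, -0.099, -0.001]
contact_force: [0.1, 0.3, -0.1]
finger_gap: 0.0256
finger_force: 0.0
```

```bash
python3 ball.py 4|head -4; python3 -c "
from plant import manip;s=manip.sense();print(s['tcp_pos'],s['contact_force'],s['finger_gap'])"
```

```text
38.775 [[267.0, 167.5, 8]] []
38.875 [[267.0, 167.5, 8]] []
38.975 [[267.0, 167.7, 7]] []
39.075 [[267.0, 167.7, 7]] []
[0.57384146 0.22935144 0.18607106] [-0.31576879  0.25351085 -1.08248095] 0.025469304369603235
```

Emit:
{"op": "drive_tool", "data": {"dp": [[0,0,0],[0,0,0],[0,0,0],[-0.005,0,0],[-0.015,0.001,0],[-0.03,0.002,0],[-0.04,0.003,0],[-0.04,0.003,0],[0,0,0],[0,0,0]], "spin": [0,0,0,0,0,0,0,0,0,0], "hand": [0.4,0.6,0.7,0.7,0.7,0.7,0.7,0.7,0.7,0.7]}}

```text
time_s: 40.33
tcp_pos: [0.444, 0.2386, 0.1865]
tcp_rot: [-3.14, 0.098, -0.002]
contact_force: [0.7, -0.7, 0.0]
finger_gap: 0.0597
finger_force: 0.0
```

```bash
python3 ball.py 6|head -6
python3 - <<'E'
from h import *
d=pickle.load(open("imB.pkl","rb"));S,T=d["side"],d["top"]
c=S["color"][150:260,215:330].astype(int);m=(c[...,1]-c[...,0]>15)&(c[...,1]-c[...,2]>5)
y,x=np.nonzero(m);print("green",m.sum(),x.min()+215,x.max()+215,y.min()+150,y.max()+150)
(cx,cy),sz,an=cv2.minAreaRect(np.c_[x+215,y+150].astype(np.float32));print(cx,cy,sz,an)
g=(.636,.2265,-.066)
P=[loc(g,(a,0,z)) for z in(.2115,.1415) for a in(-.075,.075)];print(proj(S,P).round(1).tolist())
E
python3 orange.py|sed -n 2p
```

```text
40.425 [[267.0, 167.7, 7]] [[227.0, 171.5, 8]]
40.525 [[267.0, 167.5, 8]] [[227.1, 171.7, 9]]
40.625 [[267.0, 167.5, 8]] [[227.1, 171.7, 9]]
40.725 [[267.0, 167.5, 8]] [[227.0, 171.5, 8]]
40.825 [[267.0, 167.5, 8]] [[227.0, 171.5, 8]]
40.925 [[267.0, 167.7, 7]] [[227.0, 171.5, 8]]
green 401 246 281 173 198
263.3999938964844 185.20001220703125 (15.17893123626709, 41.10960388183594) 71.56504821777344
[[243.4, 181.6], [281.5, 170.0], [244.2, 200.4], [281.4, 188.2]]
side 175 373.81142857142856 271.0057142857143 368 381 260 286
```

Run:
```python
from h import *
def msk(D):
    c=D["side"]["color"].astype(int)
    m=((c[...,0]>110)&(c[...,0]-c[...,1]>50)&(c[...,1]-c[...,2]>25)); o=np.zeros_like(m);o[250:310,345:400]=m[250:310,345:400];return o
r=(.554,-.2569,.0614)
def sil(S,th):
    o=np.zeros(S["color"].shape[:2],np.uint8)
    for w,a,b in((.007,.04,.103),(.013,.085,.103)):
        P=[loc(r,(.085+u*np.cos(th)+v*np.sin(th),y,.022+v*np.cos(th)-u*np.sin(th))) for u in(-.005,.005) for y in(-w,w) for v in(a,b)]
        cv2.fillConvexPoly(o,cv2.convexHull(proj(S,P).round().astype(np.int32)),1)
    return o>0
for f in("im0","imL","im3","im4","im5","imB"):
    D=pickle.load(open(f+".pkl","rb"));m=msk(D)
    y,x=np.nonzero(m);t=y<y.min()+6
    print(f,m.sum(),"top",x[t].mean().round(1),y.min(),[(q,round(float((m&sil(D["side"],q)).sum()/(m|sil(D["side"],q)).sum()),2)) for q in(0,.1,.2,.3,.4,.5,.6)])
    if f in("im3","imB"): print("\n".join("".join("#" if v else "." for v in row) for row in m[256:292,362:392]))
```

```text
im0 132 top 369.2 263 [(0, 0.6), (0.1, 0.55), (0.2, 0.34), (0.3, 0.24), (0.4, 0.13), (0.5, 0.05), (0.6, 0.01)]
imL 191 top 375.6 260 [(0, 0.19), (0.1, 0.35), (0.2, 0.59), (0.3, 0.76), (0.4, 0.7), (0.5, 0.5), (0.6, 0.37)]
im3 193 top 375.6 260 [(0, 0.19), (0.1, 0.35), (0.2, 0.58), (0.3, 0.75), (0.4, 0.71), (0.5, 0.5), (0.6, 0.37)]
..............................
..............................
..............................
..............................
...........###................
..........######..............
..........########............
..........#########...........
.........###########..........
.........###########..........
.........###########..........
.........##########...........
.........##########...........
.........##########...........
.........########.............
........########..............
........########..............
.......########...............
......#########...............
......########................
......########................
......########................
......#######.................
......#######.................
......#######...........
[... 1096 characters left out ...]
######............
.........########.............
........########..............
........#######...............
.......########...............
......#########...............
......########................
......########................
......########................
......#######.................
......#######.................
......#######.................
........####..................
.........###..................
.........###..................
.........##...................
.........##...................
.........##...................
.........#....................
..............................
..............................
..............................
..............................
```

Emit:
{"op": "drive_tool", "data": {"dp": [[0,-0.02,0],[0.01,-0.047,0],[0.018,-0.047,0],[0.018,-0.047,0],[0.018,-0.047,0],[0.018,-0.047,0],[0.018,-0.047,0],[0.018,-0.047,0],[0.018,-0.047,0],[0.018,-0.047,0],[0.012,-0.046,0],[0,0,-0.03],[0,0,-0.03],[0,0,-0.031],[0,0,0]], "spin": [0,0.0125,0.0125,0.0125,0.0125,0.0125,0.0125,0.0125,0.0125,0.0125,0.0125,0,0,0,0], "hand": [0.4,0,0,0,0,0,0,0,0,0,0,0,0,0,0]}}

```text
time_s: 42.9
tcp_pos: [0.6072, -0.2506, 0.0927]
tcp_rot: [-3.138, -0.096, 0.008]
contact_force: [0.4, 0.1, -0.2]
finger_gap: -0.0002
finger_force: 0.0
```

Push out to the stop again (x ≈ 0.678).

Emit:
{"op": "drive_tool", "data": {"dp": [[0.012,0.001,0.002],[0.012,0.001,0],[0.009,0,0],[0.009,0.001,0],[0.009,0,0],[0.009,0,0],[0.007,0,0],[0.003,0,0],[0,0,0]], "spin": [0,0,0,0,0,0,0,0,0], "hand": [0,0,0,0,0,0,0,0,0]}}

```text
time_s: 44.02
tcp_pos: [0.6787, -0.2476, 0.0968]
tcp_rot: [-3.14, -0.097, 0.004]
contact_force: [-4.7, -0.4, 2.7]
finger_gap: -0.0002
finger_force: 2.9
```

Emit:
{"op": "drive_tool", "data": {"dp": [[-0.01,0,0],[-0.015,0,0.02],[-0.02,0,0.05],[-0.05,0.03,0.05],[-0.05,0.04,0.02],[-0.02,0.04,0],[0,0,0]], "spin": [0,0,0,0,0,0,0], "hand": [0,0,0,0,0,0,0]}}

```text
time_s: 44.9
tcp_pos: [0.526, -0.1441, 0.2272]
tcp_rot: [-3.14, -0.1, -0.002]
contact_force: [0.5, -0.2, 0.2]
finger_gap: 0.0
finger_force: 0.0
```

```bash
python3 ball.py 3|head -3
python3 - <<'E'
from h import *
D=pickle.load(open("imB.pkl","rb"));c=D["side"]["color"].astype(int)
m=((c[...,0]>110)&(c[...,0]-c[...,1]>50)&(c[...,1]-c[...,2]>25))[250:310,345:400]
y,x=np.nonzero(m);y+=250;x+=345;t=y<y.min()+6;print(m.sum(),x[t].mean(),x.max(),y.min())
c=c[150:260,215:330];m=(c[...,1]-c[...,0]>15)&(c[...,1]-c[...,2]>5);y,x=np.nonzero(m);print("green",m.sum(),x.min()+215,x.max()+215,y.min()+150,y.max()+150)
E
```

```text
45.0 [[267.0, 167.7, 7]] [[227.0, 171.5, 8]]
45.1 [[267.0, 167.7, 7]] [[210.0, 159.0, 1], [227.0, 171.5, 8]]
45.2 [[267.0, 167.5, 8]] [[227.1, 171.7, 9]]
224 380.95652173913044 386 260
green 400 246 281 173 198
```

```bash
python3 -c "
from plant import manip;print(manip.close_job())"
```

```text
the job is handed in; nothing more can be done
None
```

I handed the job in at about 45 s: the module hangs still and level by its bail on the plumb hook, and the lever is out near its stop; no verdict came back. When I lifted the module, the lever dropped back to about 0.33 rad, so I pushed it out again at the end.

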